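Heft the ingredient tins and hold up the full one

ROBOT

A 6-joint arm with a two-finger parallel gripper is mounted at the origin on the work surface. World frame = base frame: x ahead of the robot, y to its left, z up, the work surface at z = 0. Lengths are in m, angles in degrees, forces in N, time in s.
With the tool pointing down it reaches from about 0.25 to 0.8 m from the base axis. Payload 8.5 kg.
Tool frame: the origin (TCP) lies between the finger pads; the fingertips stand 14 mm ahead of it and the grasp point (between the pads) lies 5 mm behind it; x points along the fingers, z is the direction in which the jaws open and shut, and the axes are right-handed (so a half turn about x gives the same grasp; the last joint's range is limited). The gripper opens to 85 mm and grips with 20 to 120 N. Pads are 22 mm wide; open, the fingers measure 114 mm over their backs; the gripper's body (76 mm by 85 mm) begins 54 mm behind the grasp point. The pads swing forward as they close: fully open they stand 13 mm farther back than shut.
Start: joints at [0, 13.648, -0.773, 75.585, 0, 90], TCP at [0.525, -0, 0.245] pointing down, gripper open.
Joint ranges: [-152.45, 152.45], [-59.26, 108.67], [-65.41, 83.53], [-104.44, 129.93], [-82.83, 76.93], [-180, 180]. Speed limits (degrees/s): [127.2, 127.2, 159.86, 180, 180, 180].

INTERFACE

Orientations are given as a 3x3 rotation matrix whose columns are the frame's x, y, z axes.
In Python, from plant import ctrl gives the robot as it stands.
- The arm moves only by the shell command python3 -m handwheel 'ROWS' [FORCE]. ROWS is JSON, a list of rows, each a list of 3 entries, a list of its own where there are three numbers: the shift along the tool's x, y, z scaled (see below), then the turn about the tool's x scaled (see below), then the gripper's target within -1 to 1 (shut at 1, half-way at 0, fully open at -1). A call has 1 to 5 rows; each row shifts and turns the commanded pose from where the row before left it, along the tool's axes as they then stand; what a row does not reach is not made up. The controller multiplies each number of a shift by 0.02 m and each number of a turn by 6 degrees. A row lasts 1/12 s, in which the tool goes at most 41.7 mm and 7.16 degrees, less where a joint would pass 70% of its speed; a pose out of reach is approached as far as the arm can. A call with a number of a shift or a turn outside -1 to 1 is refused whole. A call with a gripper value outside its range is refused whole. The fingers move at their own pace and stop on an object; FORCE is the grip in N (left out, the last holds). Time passes only in rows, so rows that do not move let the fingers close. It gives the time, the measured TCP pose, the force and the opening at its end, in the units of the state.
- ctrl.get_state(): the state, without advancing time (a new reading comes with each control period).
- ctrl.read_camera(name): name is "scene" or "side" or "wrist"; returns (picture, depth): 480x640x3 uint8, red, green, blue; 480x640 float32, m along the optical axis (not along the pixel's ray), 0 where there is no reading.
- ctrl.camera_info(name): a dict with "camera_matrix" (3x3 intrinsics, pixels), "dist_coeffs" ([k1, k2, p1, p2, k3] as OpenCV has them; the pictures are not rectified), "origin" and "rotation" of the camera in the world. Camera axes: x right, y down, z forward; pixel columns grow to the right and rows downward; lengths in m; the calibration is good to about 2 mm. A picture is of the moment at which its call begins: read the wrist's pose just before it. camera_info takes no time and is no camera call; for the wrist camera it gives the pose at the moment of the call.
- ctrl.hand_in(): hands the job in, once; it reports no verdict.
Trained networks look in the newest picture that a camera, given by its name, has taken for a name from the list of things; names that differ only in an ending like _2 or _b are one class to them, and where a whole thing is asked for, a point or a joint stands for the part that bears it (a point fixed in the world has none). Each returns a list of dicts, best first, with "p" (0 to 1); they miss things now and then, are a little off and sometimes report something else, mostly with a low value. They report only what shows in the picture. A call takes as long as a camera call.
- ctrl.trace(camera, name): "region" (480x640 bool, what is visible of it) and "uv" ([column, row] in pixels, amid what is visible of it).
- ctrl.landmark_of(camera, name): "uv" ([column, row] in pixels: a listed point, or the origin of a listed thing).
The state is a dict: "t": time; "qpos": joint angles; "qd": joint speeds; "joint_efforts": joint torques, N m; "tool_pos": TCP position; "orientation": TCP orientation; "ft_force": force on the tool from outside, world axes, zero at the start; "wrist_torque": the same for the moment, N m; "grip_width": finger opening in m.
Only numpy, scipy, OpenCV 4.12 (cv2) and the standard library are available. Lean on these libraries where they do the work, as an engineer would, in place of code of your own. Each camera call takes 0.05 s, during which the arm holds its last target.

TASK

Find the full one of the three identical tins in the rack by feel: going from your left to your right, lift each tin straight up well clear of its cell for a moment to feel its weight, and set it back upright in its own cell before the next. Then lift the heaviest and finish while still holding it up, upright and still over the rack, its bottom well above the lids of the other two, which stand in their cells. Do not tip any tin over or push the other things on the table about.

Things in the scene. Friction and masses are not known exactly. Their poses are not given: they have to be found in the camera images.
- rack: Fixed wooden tin rack, 106 mm (its x) by 350 mm (its y), 18 mm high, turned up to 0.35 rad. Origin: centre of its underside, on the table; z up, +y along the row towards the left cell, +x away from the robot. It has three square cells, 74 mm inside, 120 mm apart centre to centre in a row along y, 12 mm deep (cell floor 6 mm above the table).
- cell_left (a point): Centre of the floor of the rack's left cell as the robot sees it (rack y +120 mm), 6 mm above the table.
- cell_middle (a point): Centre of the floor of the rack's middle cell as the robot sees it (rack y 0), 6 mm above the table.
- cell_right (a point): Centre of the floor of the rack's right cell as the robot sees it (rack y -120 mm), 6 mm above the table.
- tin_a: One of three identical closed metal tins: cylinder 58 mm across, 125 mm high (top 17 mm: tight press-on lid, does not come off). Origin: centre of its underside; z up. One stands in each cell, at random, within 5 mm of its centre. 0.10 to 0.60 kg each; the heaviest is at least 0.2 kg heavier than both others. A 35 N grip on the sides of its top third carries it.
- tin_b: One of three identical closed metal tins: cylinder 58 mm across, 125 mm high (top 17 mm: tight press-on lid, does not come off). Origin: centre of its underside; z up. One stands in each cell, at random, within 5 mm of its centre. 0.10 to 0.60 kg each; the heaviest is at least 0.2 kg heavier than both others. A 35 N grip on the sides of its top third carries it.
- tin_c: One of three identical closed metal tins: cylinder 58 mm across, 125 mm high (top 17 mm: tight press-on lid, does not come off). Origin: centre of its underside; z up. One stands in each cell, at random, within 5 mm of its centre. 0.10 to 0.60 kg each; the heaviest is at least 0.2 kg heavier than both others. A 35 N grip on the sides of its top third carries it.
- cutter: Bystander: round steel pastry cutter, 40 mm across, 22 mm high, on the rack's wood between the left and middle cells. Origin: centre of its underside.
- cake_ring: Bystander: steel cake ring 90 mm across, 45 mm high, on the table behind the rack. Origin: centre of its underside.
- spoon: Bystander: spoon 200 mm long lying on the table in front of the rack. Origin: centre of its underside; x along its length.
- bowl: Bystander: steel mixing bowl 190 mm across, 75 mm high, to the right. Origin: centre of its underside.
- oil_bottle: Bystander: amber bottle 68 mm across, 220 mm high, to the right. Origin: centre of its underside.
- tub: Bystander: white lidded tub 96 mm across, 85 mm high, to the left. Origin: centre of its underside.
- carton: Bystander: cardboard box 100 x 140 x 70 mm high, to the left, beyond the tub. Origin: centre of its underside.

How it is judged (in metres and radians):
On the way, in this order (a step that is already met when the one before it is completed fails the run):
1. the tin of the left cell is held at least 30 mm above the cell's floor, over the cell (within 50 mm) (((z of tin_a in the frame of cell_left above 0.03 m and horizontal distance between tin_a and cell_left below 0.05 m and contact force between the fingers and tin_a above 1 N) or (z of tin_b in the frame of cell_left above 0.03 m and horizontal distance between tin_b and cell_left below 0.05 m and contact force between the fingers and tin_b above 1 N) or (z of tin_c in the frame of cell_left above 0.03 m and horizontal distance between tin_c and cell_left below 0.05 m and contact force between the fingers and tin_c above 1 N))), for 0.2 s.
2. the tin of the middle cell is held at least 30 mm above the cell's floor, over the cell (within 50 mm) (((z of tin_a in the frame of cell_middle above 0.03 m and horizontal distance between tin_a and cell_middle below 0.05 m and contact force between the fingers and tin_a above 1 N) or (z of tin_b in the frame of cell_middle above 0.03 m and horizontal distance between tin_b and cell_middle below 0.05 m and contact force between the fingers and tin_b above 1 N) or (z of tin_c in the frame of cell_middle above 0.03 m and horizontal distance between tin_c and cell_middle below 0.05 m and contact force between the fingers and tin_c above 1 N))), for 0.2 s.
3. the tin of the right cell is held at least 30 mm above the cell's floor, over the cell (within 50 mm) (((z of tin_a in the frame of cell_right above 0.03 m and horizontal distance between tin_a and cell_right below 0.05 m and contact force between the fingers and tin_a above 1 N) or (z of tin_b in the frame of cell_right above 0.03 m and horizontal distance between tin_b and cell_right below 0.05 m and contact force between the fingers and tin_b above 1 N) or (z of tin_c in the frame of cell_right above 0.03 m and horizontal distance between tin_c and cell_right below 0.05 m and contact force between the fingers and tin_c above 1 N))), for 0.2 s.
At the end, for the whole second after the job is handed in: The heaviest tin is held by the fingers, still, upright within 0.3 rad, its underside over 150 mm above the table and within 250 mm of the rack's centre; the other two stand upright, untouched, within 25 mm of their starts, each loading the rack by under 3.9 N (the full one does more) (((z of tin_a in the frame of rack above 0.15 m and horizontal distance between tin_a and rack below 0.25 m and angle between tin_a's own z axis and vertical below 0.3 rad and linear speed of tin_a below 0.05 m/s and contact force between the fingers and tin_a above 2 N and distance of each of tin_b, tin_c from where it was at the start of the episode below 0.025 m and angle between each of tin_b, tin_c's own z axis and vertical below 0.1 rad and linear speed of each of tin_b, tin_c below 0.03 m/s and contact force between the fingers and tin_b below 0.1 N and contact force between the fingers and tin_c below 0.1 N and contact force between rack and tin_b between 0.4 and 3.9 N and contact force between rack and tin_c between 0.4 and 3.9 N) or (z of tin_b in the frame of rack above 0.15 m and horizontal distance between tin_b and rack below 0.25 m and angle between tin_b's own z axis and vertical below 0.3 rad and linear speed of tin_b below 0.05 m/s and contact force between the fingers and tin_b above 2 N and distance of each of tin_a, tin_c from where it was at the start of the episode below 0.025 m and angle between each of tin_a, tin_c's own z axis and vertical below 0.1 rad and linear speed of each of tin_a, tin_c below 0.03 m/s and contact force between the fingers and tin_a below 0.1 N and contact force between the fingers and tin_c below 0.1 N and contact force between rack and tin_a between 0.4 and 3.9 N and contact force between rack and tin_c between 0.4 and 3.9 N) or (z of tin_c in the frame of rack above 0.15 m and horizontal distance between tin_c and rack below 0.25 m and angle between tin_c's own z axis and vertical below 0.3 rad and linear speed of tin_c below 0.05 m/s and contact force between the fingers and tin_c above 2 N and distance of each of tin_a, tin_b from where it was at the start of the episode below 0.025 m and angle between each of tin_a, tin_b's own z axis and vertical below 0.1 rad and linear speed of each of tin_a, tin_b below 0.03 m/s and contact force between the fingers and tin_a below 0.1 N and contact force between the fingers and tin_b below 0.1 N and contact force between rack and tin_a between 0.4 and 3.9 N and contact force between rack and tin_b between 0.4 and 3.9 N))); the arm keeps its last pose, push and grip.
It fails at once if a tin is tipped over (more than 0.6 rad) (angle between any of tin_a, tin_b, tin_c's own z axis and vertical above 0.6 rad).
It fails at once if a bystander is moved more than 50 mm (distance of any of cutter, cake_ring, spoon, bowl, oil_bottle, tub, carton from where it was at the start of the episode above 0.05 m).
It also fails if it takes over 64 s, if anything falls off the work surface, if the arm or the gripper's body presses on something with over 40 N, if the wrist force passes 120 N, or if a joint passes its speed limit or range.

## Working session

There is one attempt and no reset: what is moved stays moved. The work goes in short steps, Python scripts to look and compute and a shell command to move; the robot and the scene stay as the last step left them, time stands still between calls to the robot, and variables do not carry over. Pictures are saved under pics/ and viewed, and the job is handed in when it is done.

```bash
ls; mkdir -p pics; cat > h.py <<'E'
import numpy as np, cv2
from plant import ctrl
def px2w(info,uv,z=None,depth=None):
    K=np.array(info["camera_matrix"]);D=np.array(info["dist_coeffs"],float)
    n=cv2.undistortPoints(np.array(uv,float).reshape(-1,1,2),K,D).reshape(-1,2)
    r=np.c_[n,np.ones(len(n))]
    R=np.array(info["rotation"]);o=np.array(info["origin"])
    if depth is not None: return o+(r*np.asarray(depth).reshape(-1,1))@R.T
    w=r@R.T
    return o+w*((z-o[2])/w[:,2])[:,None]
E
python3 - <<'E'
from h import *
s=ctrl.get_state()
print({k:np.round(v,3).tolist() for k,v in s.items()})
for c in ["scene","side"]:
    p,d=ctrl.read_camera(c); cv2.imwrite(f"pics/{c}0.png",p[:,:,::-1]); np.save(f"{c}0.npy",d)
    i=ctrl.camera_info(c); print(c,np.round(i["origin"],3),np.round(i["rotation"],2).tolist())
    for n in ["tin_a","rack"]:
        for r in ctrl.trace(c,n): print(c,n,round(r["p"],2),r["uv"],r["region"].sum())
    for n in ["cell_left","cell_middle","cell_right","tin_a","rack"]:
        for r in ctrl.landmark_of(c,n): print(c,"lm",n,round(r["p"],2),r["uv"])
E
```

```text
pics
{'t': 0.0, 'qpos': [0.001, 13.681, -0.817, 75.585, 0.001, 90.0], 'qd': [0.009, 0.005, 0.029, 0.039, -0.025, -0.096], 'joint_efforts': [0.001, -53.879, 34.644, 0.018, 0.0, 0.0], 'tool_pos': [0.525, 0.0, 0.245], 'orientation': [[-0.001, -0.0, 1.0], [0.0, 1.0, 0.0], [-1.0, 0.0, -0.001]], 'ft_force': [-0.78, 0.115, -0.127], 'wrist_torque': [-0.045, -0.002, -0.034], 'grip_width': 0.086}
scene [1.324 0.167 0.876] [[-0.2, 0.67, -0.71], [0.98, 0.15, -0.14], [0.01, -0.72, -0.69]]
scene tin_a 0.75 [376.1, 275.3] 1370
scene tin_a 0.56 [279.1, 233.3] 1218
scene tin_a 0.55 [326.8, 253.6] 1345
scene rack 0.76 [326.5, 281.9] 3380
scene lm cell_left 0.86 [375.8, 288.1]
scene lm cell_left 0.61 [474.4, 282.2]
scene lm cell_left 0.45 [188.8, 200.1]
scene lm cell_left 0.36 [349.1, 276.6]
scene lm cell_middle 0.9 [328.2, 273.8]
scene lm cell_right 0.76 [278.1, 255.6]
scene lm tin_a 0.8 [325.6, 273.8]
scene lm tin_a 0.67 [282.8, 255.0]
scene lm rack 0.57 [322.4, 277.1]
side [-0.095  0.846  1.269] [[-0.81, -0.45, 0.37], [-0.59, 0.61, -0.54], [0.02, -0.66, -0.75]]
side tin_a 0.92 [250.2, 279.2] 927
side tin_a 0.79 [322.2, 237.9] 897
side tin_a 0.78 [288.4, 259.7] 935
side rack 0.87 [288.5, 282.0] 2375
side lm cell_left 0.66 [253.3, 292.4]
side lm cell_middle 0.93 [287.7, 272.7]
side lm cell_right 0.88 [318.8, 251.5]
side lm tin_a 0.98 [288.7, 273.8]
side lm tin_a 0.94 [253.3, 296.5]
side lm tin_a 0.66 [322.4, 253.9]
side lm rack 0.61 [287.5, 275.2]
```

View pics/scene0.png

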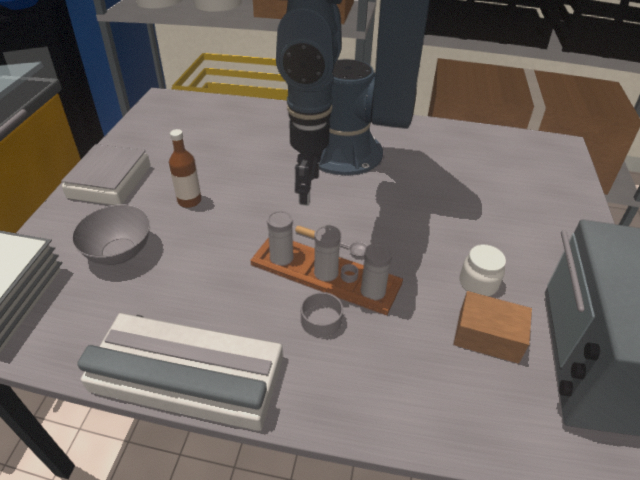

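View pics/side0.png

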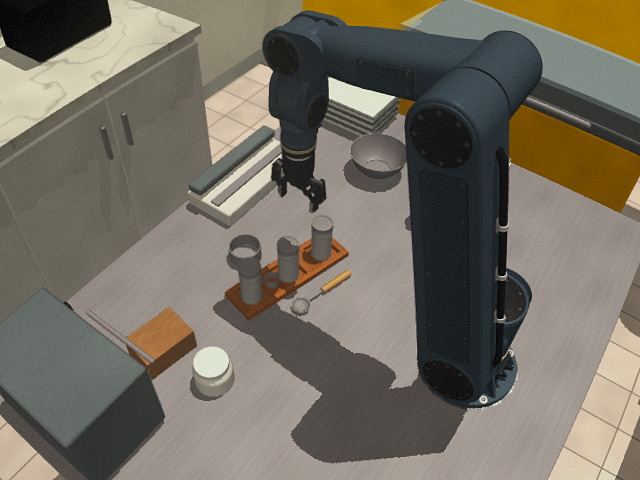

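```bash
python3 - <<'E'
from h import *
for c in ["scene","side"]:
    i=ctrl.camera_info(c)
    for n,z in [("tin_a",.125),("rack",.018),("cutter",.04),("tub",.085),("oil_bottle",.22),("carton",.07),("bowl",.07),("cake_ring",.045)]:
        d=np.load(f"{c}0.npy")
        for r in ctrl.trace(c,n)[:3]:
            v,u=np.nonzero(r["region"]); dd=d[v,u]; m=dd>0
            P=px2w(i,np.c_[u,v][m],depth=dd[m])
            if n=="tin_a":
                t=P[abs(P[:,2]-.125)<.006]
                print(c,n,round(r["p"],2),len(t),np.round((t.min(0)+t.max(0))/2,3),np.round(np.ptp(t,axis=0),3))
            elif n=="rack":
                t=P[abs(P[:,2]-.018)<.006][:,:2].astype(np.float32); print(c,n,cv2.minAreaRect(t))
            else: print(c,n,round(r["p"],2),np.round(P.min(0),3),np.round(P.max(0),3))
E
```

```text
scene tin_a 0.75 454 [0.562 0.159 0.125] [0.061 0.058 0.012]
scene tin_a 0.56 393 [ 0.5   -0.073  0.125] [0.061 0.058 0.012]
scene tin_a 0.55 436 [0.526 0.043 0.125] [0.062 0.057 0.012]
scene rack ((0.5285000801086426, 0.04128831624984741), (0.3522264063358307, 0.11134935170412064), 76.17567443847656)
scene cutter 0.71 [0.519 0.081 0.015] [0.562 0.119 0.042]
scene tub 0.74 [ 0.349  0.357 -0.003] [0.577 0.47  0.09 ]
scene oil_bottle 0.6 [-0.016 -0.584 -0.005] [ 0.37  -0.345  0.224]
scene carton 0.72 [ 0.532  0.343 -0.002] [0.696 0.513 0.076]
scene bowl 0.84 [ 0.384 -0.622 -0.002] [ 0.655 -0.384  0.079]
scene cake_ring 0.96 [ 0.62   0.015 -0.002] [0.712 0.103 0.048]
side tin_a 0.92 246 [0.554 0.162 0.125] [0.062 0.059 0.012]
side tin_a 0.79 226 [ 0.496 -0.07   0.125] [0.06  0.062 0.012]
side tin_a 0.78 244 [0.522 0.045 0.125] [0.059 0.063 0.012]
side rack ((0.5230544209480286, 0.042459651827812195), (0.34975528717041016, 0.1125190258026123), 75.39141845703125)
side cutter 0.64 [0.514 0.058 0.004] [0.561 0.122 0.045]
side tub 0.97 [ 0.423  0.359 -0.   ] [0.539 0.454 0.094]
side tub 0.22 [ 0.43  -0.128 -0.003] [0.624 0.225 0.03 ]
side carton 0.57 [ 0.489  0.336 -0.004] [0.73  0.554 0.247]
side bowl 0.74 [ 0.43  -0.129 -0.005] [0.615 0.225 0.042]
side bowl 0.57 [ 0.181 -0.661 -0.006] [0.7   0.192 0.712]
side cake_ring 0.91 [ 0.553  0.015 -0.006] [0.709 0.134 0.134]
```

The pictures show the three tins in the rack: (376,275), (327,254) and (279,233) in the scene camera, and (250,279), (288,260) and (322,238) in the side camera. The cutter is between the left and middle tins. The cake ring is behind the rack, near (322,315) in the scene camera. The tin positions agree within 2–4 mm between the cameras: left (0.558, 0.160), middle (0.524, 0.044), right (0.498, -0.072). Jaws opening along world x stay clear of the neighbouring tins, so no turn is needed.

```bash
python3 -m handwheel '[[[0,1,0.2],0,-1],[[0,1,0.2],0,-1],[[0,1,0.2],0,-1],[[0,1,0.2],0,-1]]' 50;  python3 -m handwheel '[[[0,1,0.2],0,-1],[[0,1,0.2],0,-1],[[0,1,0.2],0,-1],[[0,1,0.2],0,-1],[[0,0,0],0,-1]]'; python3 - <<'E'
from h import *
s=ctrl.get_state(); print(s["t"],np.round(s["tool_pos"],4),np.round(s["ft_force"],2),s["grip_width"])
i=ctrl.camera_info("wrist");p,d=ctrl.read_camera("wrist"); cv2.imwrite("pics/w0.png",p[:,:,::-1])
for r in ctrl.trace("wrist","tin_a"):
    v,u=np.nonzero(r["region"]); dd=d[v,u]; m=dd>0
    P=px2w(i,np.c_[u,v][m],depth=dd[m]);t=P[abs(P[:,2]-.125)<.008]
    if len(t):print(round(r["p"],2),len(t),np.round((t.min(0)+t.max(0))/2,3),np.round(np.ptp(t,axis=0),3))
E
```

```text
t: 1.93
tool_pos: [0.5411, 0.0808, 0.2453]
orientation: [[0.0, 0.0, 1.0], [0.0, 1.0, -0.0], [-1.0, 0.0, 0.0]]
ft_force: [-0.2, -0.1, -0.1]
grip_width: 0.0853
t: 2.35
tool_pos: [0.5575, 0.1629, 0.2449]
orientation: [[0.0, -0.002, 1.0], [0.001, 1.0, 0.002], [-1.0, 0.001, 0.0]]
ft_force: [-1.5, -0.9, -0.3]
grip_width: 0.0854
2.35 [0.5575 0.1629 0.2449] [-1.54 -0.89 -0.27] 0.08536922533071004
0.6 6415 [0.558 0.159 0.125] [0.058 0.059 0.015]
0.6 4589 [0.524 0.045 0.125] [0.059 0.054 0.015]
0.48 2 [0.5   0.026 0.13 ] [0.001 0.    0.001]
```

The wrist camera gives (0.558, 0.159) for the left tin, which confirms the estimate. Next I descend and grip.

```bash
python3 -m handwheel '[[[1,-0.15,0],0,-1],[[1,0,0],0,-1],[[1,0,0],0,-1],[[1,0,0],0,-1],[[1,0,0],0,-1]]' && python3 -m handwheel '[[[0.9,0,0],0,-1],[[0.8,0,0],0,-1],[[0.5,0,0],0,-1],[[0,0,0],0,-1],[[0,0,0],0,-1]]'
```

```text
t: 2.87
tool_pos: [0.5567, 0.1559, 0.1446]
orientation: [[0.0, 0.001, 1.0], [-0.0, 1.0, -0.001], [-1.0, -0.0, 0.0]]
ft_force: [0.6, -0.2, 0.3]
grip_width: 0.0855
t: 3.28
tool_pos: [0.5568, 0.1564, 0.1014]
orientation: [[-0.001, 0.001, 1.0], [-0.0, 1.0, -0.001], [-1.0, -0.0, -0.001]]
ft_force: [0.6, 0.5, -0.2]
grip_width: 0.0854
```

```bash
python3 -m handwheel '[[[0,0,0],0,1],[[0,0,0],0,1],[[0,0,0],0,1],[[0,0,0],0,1],[[0,0,0],0,1]]' 50 && python3 -m handwheel '[[[0,0,0],0,1],[[0,0,0],0,1],[[0,0,0],0,1],[[0,0,0],0,1],[[0,0,0],0,1]]'
```

```text
t: 3.7
tool_pos: [0.5578, 0.1572, 0.1026]
orientation: [[0.002, -0.0, 1.0], [0.0, 1.0, 0.0], [-1.0, 0.0, 0.002]]
ft_force: [0.3, -0.6, 6.4]
grip_width: 0.0571
t: 4.12
tool_pos: [0.5578, 0.1572, 0.1026]
orientation: [[0.002, -0.0, 1.0], [0.0, 1.0, 0.0], [-1.0, 0.0, 0.002]]
ft_force: [0.6, -1.2, 5.7]
grip_width: 0.0577
```

```bash
python3 -m handwheel '[[[-0.4,0,0],0,1],[[-0.7,0,0],0,1],[[-0.8,0,0],0,1],[[-0.7,0,0],0,1],[[-0.4,0,0],0,1]]' && python3 -m handwheel '[[[0,0,0],0,1],[[0,0,0],0,1],[[0,0,0],0,1],[[0,0,0],0,1],[[0,0,0],0,1]]'&& python3 -m handwheel '[[[0,0,0],0,1],[[0,0,0],0,1],[[0,0,0],0,1],[[0,0,0],0,1],[[0,0,0],0,1]]'
python3 - <<'E'
from h import *
s=ctrl.get_state();print(np.round(s["joint_efforts"],2),np.round(s["wrist_torque"],3))
p,d=ctrl.read_camera("side"); cv2.imwrite("pics/side1.png",p[150:350,150:430,::-1])
i=ctrl.camera_info("side")
for r in ctrl.trace("side","tin_a"): print(round(r["p"],2),r["uv"],r["region"].sum())
E
```

```text
t: 4.53
tool_pos: [0.5571, 0.1571, 0.1628]
orientation: [[0.001, -0.0, 1.0], [0.0, 1.0, 0.0], [-1.0, 0.0, 0.001]]
ft_force: [0.2, -0.6, -4.8]
grip_width: 0.0571
t: 4.95
tool_pos: [0.5565, 0.1569, 0.1604]
orientation: [[-0.002, -0.0, 1.0], [-0.0, 1.0, 0.0], [-1.0, -0.0, -0.002]]
ft_force: [0.5, 0.1, -5.6]
grip_width: 0.0572
t: 5.37
tool_pos: [0.5569, 0.157, 0.1612]
orientation: [[-0.0, -0.0, 1.0], [-0.0, 1.0, 0.0], [-1.0, -0.0, -0.0]]
ft_force: [-0.5, 0.6, -6.1]
grip_width: 0.0572
[-0.000e+00 -6.541e+01  3.511e+01  0.000e+00  1.000e-02 -0.000e+00] [-0.016 -0.016 -0.043]
0.73 [248.0, 271.1] 856
0.73 [289.0, 259.3] 908
0.66 [321.3, 238.6] 892
0.61 [279.2, 283.0] 2687
```

View pics/side1.png

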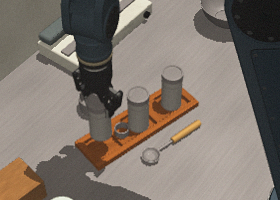

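```bash
python3 - <<'E'
from h import *
p,d=ctrl.read_camera("scene"); cv2.imwrite("pics/scene1.png",cv2.resize(p[170:320,230:430,::-1],None,fx=3,fy=3))
for c in ["scene","side"]:
  if c=="side": p,d=ctrl.read_camera(c)
  i=ctrl.camera_info(c)
  for r in ctrl.trace(c,"tin_a"):
    v,u=np.nonzero(r["region"]); dd=d[v,u]; m=dd>0
    P=px2w(i,np.c_[u,v][m],depth=dd[m]); print(c,r["uv"],np.round(np.percentile(P,[3,97],axis=0),3).tolist())
E
```

```text
scene [278.7, 235.7] [[0.475, -0.096, 0.007], [0.529, -0.045, 0.131]]
scene [378.5, 261.8] [[0.547, 0.131, 0.064], [0.589, 0.187, 0.19]]
scene [325.1, 253.2] [[0.505, 0.017, 0.011], [0.556, 0.07, 0.131]]
side [246.3, 271.6] [[0.527, 0.152, 0.07], [0.577, 0.19, 0.192]]
side [323.4, 238.1] [[0.467, -0.091, 0.014], [0.514, -0.042, 0.134]]
side [287.2, 258.2] [[0.494, 0.021, 0.01], [0.548, 0.073, 0.134]]
```

View pics/scene1.png

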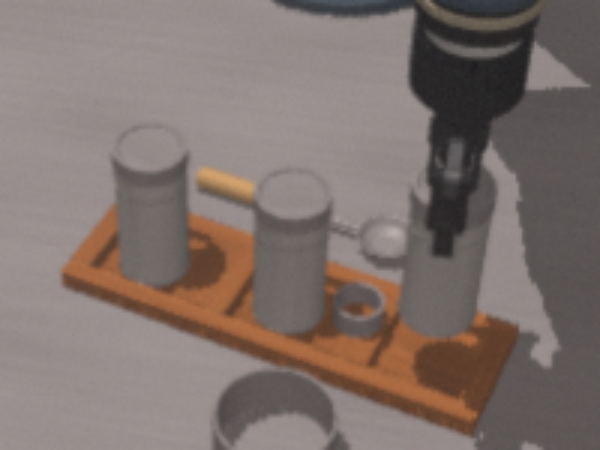

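The left tin hangs upright at about (445,255) in this crop, about 60 mm up, and weighs about 5.8 N. Now I set it back.

```bash
python3 -m handwheel '[[[0.5,0,0],0,1],[[0.8,0,0],0,1],[[0.8,0,0],0,1],[[0.4,0,0],0,1],[[0.2,0,0],0,1]]' && python3 -m handwheel '[[[0.1,0,0],0,1],[[0.1,0,0],0,1],[[0.05,0,0],0,1],[[0,0,0],0,1],[[0,0,0],0,1]]'
```

```text
t: 6.08
tool_pos: [0.5559, 0.1567, 0.1054]
orientation: [[-0.003, 0.0, 1.0], [-0.001, 1.0, -0.0], [-1.0, -0.001, -0.003]]
ft_force: [-1.2, 1.0, -4.2]
grip_width: 0.0574
t: 6.5
tool_pos: [0.5573, 0.1571, 0.1028]
orientation: [[0.001, 0.0, 1.0], [0.0, 1.0, -0.0], [-1.0, 0.0, 0.001]]
ft_force: [0.1, 0.7, -5.1]
grip_width: 0.057
```

```bash
python3 -m handwheel '[[[0.07,0,0],0,1],[[0,0,0],0,1],[[0,0,0],0,1]]'
```

```text
t: 6.75
tool_pos: [0.5573, 0.1572, 0.1026]
orientation: [[0.002, -0.0, 1.0], [0.001, 1.0, 0.0], [-1.0, 0.001, 0.002]]
ft_force: [-2.8, -0.5, 7.5]
grip_width: 0.0568
```

Force has changed sign, so the tin is standing on the floor of its cell. I open the fingers, wait, and then rise.

```bash
python3 -m handwheel '[[[0,0,0],0,-1],[[0,0,0],0,-1],[[0,0,0],0,-1],[[0,0,0],0,-1],[[0,0,0],0,-1]]' && python3 -m handwheel '[[[0,0,0],0,-1],[[0,0,0],0,-1],[[-0.3,0,0],0,-1],[[-0.7,0,0],0,-1],[[-1,0,0],0,-1]]' && python3 -m handwheel '[[[-1,0,0],0,-1],[[-1,0,0],0,-1],[[-1,0,0],0,-1],[[0,0,0],0,-1],[[0,0,0],0,-1]]'; python3 - <<'E'
from h import *
s=ctrl.get_state(); print(s["t"],np.round(s["tool_pos"],4))
i=ctrl.camera_info("wrist");p,d=ctrl.read_camera("wrist"); cv2.imwrite("pics/w1.png",p[:,:,::-1])
for r in ctrl.trace("wrist","tin_a"):
    v,u=np.nonzero(r["region"]); dd=d[v,u]; m=dd>0
    P=px2w(i,np.c_[u,v][m],depth=dd[m]);t=P[abs(P[:,2]-.125)<.008]
    if len(t):print(round(r["p"],2),len(t),np.round((t.min(0)+t.max(0))/2,3),np.round(np.ptp(t,axis=0),3))
E
```

```text
t: 7.17
tool_pos: [0.5571, 0.157, 0.1009]
orientation: [[0.0, -0.0, 1.0], [0.0, 1.0, 0.0], [-1.0, 0.0, 0.0]]
ft_force: [-0.4, -0.0, -0.3]
grip_width: 0.0855
t: 7.58
tool_pos: [0.556, 0.1567, 0.1403]
orientation: [[-0.003, -0.0, 1.0], [-0.001, 1.0, 0.0], [-1.0, -0.001, -0.003]]
ft_force: [0.1, 0.8, -0.1]
grip_width: 0.085
t: 8.0
tool_pos: [0.5576, 0.1572, 0.2022]
orientation: [[0.002, -0.0, 1.0], [0.001, 1.0, 0.0], [-1.0, 0.001, 0.002]]
ft_force: [-0.8, 0.1, -0.6]
grip_width: 0.0853
8.0 [0.5576 0.1572 0.2022]
0.85 9274 [0.558 0.159 0.125] [0.058 0.059 0.015]
0.78 3150 [0.524 0.056 0.124] [0.058 0.033 0.015]
```

View pics/w1.png

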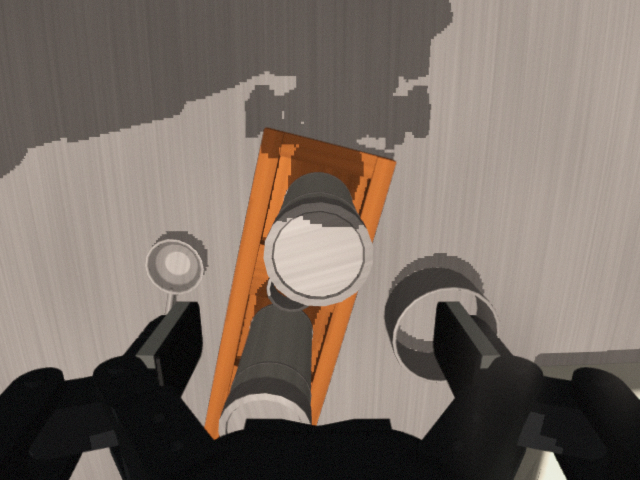

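The wrist picture shows the left tin upright at (318,257) and unmoved at (0.558, 0.159). Next is the middle tin.

```bash
python3 -m handwheel '[[[0,-0.9,-0.25],0,-1],[[0,-1,-0.3],0,-1],[[0,-1,-0.3],0,-1],[[0,-1,-0.3],0,-1],[[0,-1,-0.3],0,-1]]' && python3 -m handwheel '[[[0,-0.7,-0.2],0,-1],[[0,0,0],0,-1],[[0,0,0],0,-1]]'; python3 - <<'E'
from h import *
s=ctrl.get_state(); print(s["t"],np.round(s["tool_pos"],4))
i=ctrl.camera_info("wrist");p,d=ctrl.read_camera("wrist"); cv2.imwrite("pics/w2.png",p[:,:,::-1])
for r in ctrl.trace("wrist","tin_a"):
    v,u=np.nonzero(r["region"]); dd=d[v,u]; m=dd>0
    P=px2w(i,np.c_[u,v][m],depth=dd[m]);t=P[abs(P[:,2]-.125)<.008]
    if len(t):print(round(r["p"],2),len(t),np.round((t.min(0)+t.max(0))/2,3),np.round(np.ptp(t,axis=0),3))
E
```

```text
t: 8.52
tool_pos: [0.5269, 0.0581, 0.1996]
orientation: [[-0.002, -0.0, 1.0], [-0.0, 1.0, 0.0], [-1.0, -0.0, -0.002]]
ft_force: [-0.7, 0.2, 0.3]
grip_width: 0.0855
t: 8.77
tool_pos: [0.5235, 0.0446, 0.2002]
orientation: [[-0.001, 0.002, 1.0], [0.0, 1.0, -0.002], [-1.0, 0.0, -0.001]]
ft_force: [0.8, 0.7, 0.8]
grip_width: 0.0854
8.7667 [0.5235 0.0446 0.2002]
0.92 2476 [ 0.498 -0.027  0.124] [0.057 0.089 0.015]
0.85 9803 [0.558 0.15  0.125] [0.059 0.041 0.015]
0.75 9330 [0.524 0.042 0.125] [0.058 0.059 0.015]
```

Aligned to within 3 mm. I lower by 100 mm.

```bash
python3 -m handwheel '[[[1,-0.1,0],0,-1],[[1,0,0],0,-1],[[1,0,0],0,-1],[[1,0,0],0,-1],[[0.6,0,0],0,-1]]' && python3 -m handwheel '[[[0.3,0,0],0,-1],[[0,0,0],0,-1],[[0,0,0],0,1],[[0,0,0],0,1],[[0,0,0],0,1]]' 50 && python3 -m handwheel '[[[0,0,0],0,1],[[0,0,0],0,1],[[0,0,0],0,1],[[0,0,0],0,1],[[0,0,0],0,1]]'
```

```text
t: 9.28
tool_pos: [0.5232, 0.044, 0.1066]
orientation: [[-0.002, -0.001, 1.0], [-0.0, 1.0, 0.001], [-1.0, -0.0, -0.002]]
ft_force: [-0.4, 0.3, 1.0]
grip_width: 0.0855
t: 9.7
tool_pos: [0.5248, 0.0433, 0.1041]
orientation: [[0.002, -0.0, 1.0], [0.0, 1.0, 0.0], [-1.0, 0.0, 0.002]]
ft_force: [0.1, -0.0, -1.3]
grip_width: 0.0568
t: 10.12
tool_pos: [0.5248, 0.0432, 0.1041]
orientation: [[0.002, 0.0, 1.0], [0.001, 1.0, -0.0], [-1.0, 0.001, 0.002]]
ft_force: [-0.1, 1.0, 6.0]
grip_width: 0.0573
```

```bash
python3 -m handwheel '[[[-0.4,0,0],0,1],[[-0.7,0,0],0,1],[[-0.8,0,0],0,1],[[-0.7,0,0],0,1],[[-0.4,0,0],0,1]]' && python3 -m handwheel '[[[0,0,0],0,1],[[0,0,0],0,1],[[0,0,0],0,1],[[0,0,0],0,1],[[0,0,0],0,1]]'&& python3 -m handwheel '[[[0,0,0],0,1],[[0,0,0],0,1],[[0,0,0],0,1],[[0,0,0],0,1],[[0,0,0],0,1]]'
python3 - <<'E'
from h import *
for c in ["scene"]:
  p,d=ctrl.read_camera(c); cv2.imwrite("pics/scene2.png",cv2.resize(p[170:320,230:430,::-1],None,fx=3,fy=3))
  i=ctrl.camera_info(c)
  for r in ctrl.trace(c,"tin_a"):
    v,u=np.nonzero(r["region"]); dd=d[v,u]; m=dd>0
    P=px2w(i,np.c_[u,v][m],depth=dd[m]); print(c,r["uv"],np.round(np.percentile(P,[3,97],axis=0),3).tolist())
E
```

```text
t: 10.53
tool_pos: [0.5245, 0.043, 0.1649]
orientation: [[0.002, 0.0, 1.0], [0.0, 1.0, -0.0], [-1.0, 0.0, 0.002]]
ft_force: [0.5, 0.5, -0.6]
grip_width: 0.0569
t: 10.95
tool_pos: [0.5235, 0.043, 0.1621]
orientation: [[-0.001, -0.0, 1.0], [-0.0, 1.0, 0.0], [-1.0, -0.0, -0.001]]
ft_force: [0.6, -0.7, -2.0]
grip_width: 0.057
t: 11.37
tool_pos: [0.5239, 0.043, 0.1629]
orientation: [[-0.0, 0.0, 1.0], [-0.0, 1.0, -0.0], [-1.0, -0.0, -0.0]]
ft_force: [-0.4, 0.7, -1.3]
grip_width: 0.0568
scene [376.2, 269.2] [[0.54, 0.134, 0.013], [0.589, 0.186, 0.131]]
scene [328.1, 244.0] [[0.519, 0.017, 0.067], [0.555, 0.07, 0.189]]
scene [280.6, 237.2] [[0.481, -0.095, 0.011], [0.529, -0.045, 0.131]]
```

View pics/scene2.png

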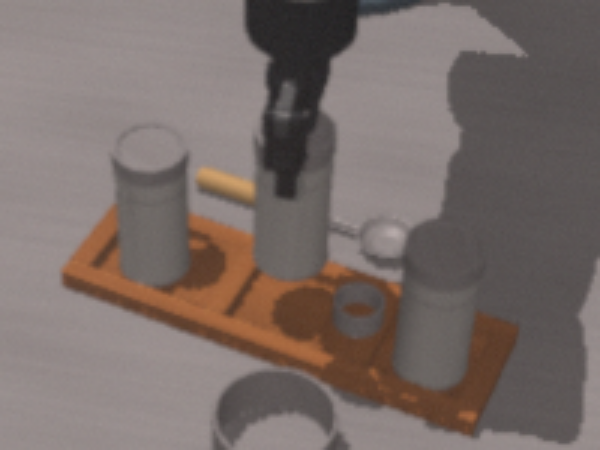

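The middle tin is held up at about (295,205) in the crop and weighs about 1.5 N. The left tin stands in its cell at (437,310). I lower the middle tin.

```bash
python3 -m handwheel '[[[0.5,0,0],0,1],[[0.8,0,0],0,1],[[0.8,0,0],0,1],[[0.4,0,0],0,1],[[0.2,0,0],0,1]]' && python3 -m handwheel '[[[0.1,0,0],0,1],[[0.1,0,0],0,1],[[0.07,0,0],0,1],[[0.04,0,0],0,1],[[0,0,0],0,1]]'
```

```text
t: 11.88
tool_pos: [0.523, 0.0429, 0.1072]
orientation: [[-0.003, 0.0, 1.0], [-0.0, 1.0, -0.0], [-1.0, -0.0, -0.003]]
ft_force: [-0.4, 0.3, -1.5]
grip_width: 0.0572
t: 12.3
tool_pos: [0.5243, 0.043, 0.1041]
orientation: [[0.001, -0.0, 1.0], [0.0, 1.0, 0.0], [-1.0, 0.0, 0.001]]
ft_force: [-2.8, -0.8, 8.1]
grip_width: 0.0568
```

Down. I release the tin and rise.

```bash
python3 -m handwheel '[[[0,0,0],0,-1],[[0,0,0],0,-1],[[0,0,0],0,-1],[[0,0,0],0,-1],[[0,0,0],0,-1]]' && python3 -m handwheel '[[[0,0,0],0,-1],[[0,0,0],0,-1],[[-0.3,0,0],0,-1],[[-0.7,0,0],0,-1],[[-1,0,0],0,-1]]' && python3 -m handwheel '[[[-1,0,0],0,-1],[[-1,0,0],0,-1],[[-1,0,0],0,-1],[[0,0,0],0,-1],[[0,0,0],0,-1]]'; python3 -m handwheel '[[[0,-0.9,-0.2],0,-1],[[0,-1,-0.2],0,-1],[[0,-1,-0.2],0,-1],[[0,-1,-0.2],0,-1],[[0,-1,-0.25],0,-1]]' && python3 -m handwheel '[[[0,-0.8,-0.25],0,-1],[[0,0,0],0,-1],[[0,0,0],0,-1]]'; python3 - <<'E'
from h import *
s=ctrl.get_state(); print(s["t"],np.round(s["tool_pos"],4))
i=ctrl.camera_info("wrist");p,d=ctrl.read_camera("wrist"); cv2.imwrite("pics/w3.png",p[:,:,::-1])
for r in ctrl.trace("wrist","tin_a"):
    v,u=np.nonzero(r["region"]); dd=d[v,u]; m=dd>0
    P=px2w(i,np.c_[u,v][m],depth=dd[m]);t=P[abs(P[:,2]-.125)<.008]
    if len(t):print(round(r["p"],2),len(t),np.round((t.min(0)+t.max(0))/2,3),np.round(np.ptp(t,axis=0),3))
E
```

```text
t: 12.72
tool_pos: [0.524, 0.043, 0.1027]
orientation: [[0.0, 0.0, 1.0], [0.0, 1.0, -0.0], [-1.0, 0.0, 0.0]]
ft_force: [0.6, -0.2, 0.1]
grip_width: 0.0854
t: 13.13
tool_pos: [0.5229, 0.0429, 0.1422]
orientation: [[-0.003, -0.0, 1.0], [-0.0, 1.0, 0.0], [-1.0, -0.0, -0.003]]
ft_force: [0.7, -0.5, 0.7]
grip_width: 0.0854
t: 13.55
tool_pos: [0.5246, 0.0431, 0.2039]
orientation: [[0.002, 0.0, 1.0], [0.0, 1.0, -0.0], [-1.0, 0.0, 0.002]]
ft_force: [1.1, -0.1, -0.1]
grip_width: 0.0851
t: 13.97
tool_pos: [0.5022, -0.0557, 0.2016]
orientation: [[-0.002, -0.0, 1.0], [0.0, 1.0, 0.0], [-1.0, 0.0, -0.002]]
ft_force: [0.8, -0.3, -0.2]
grip_width: 0.0856
t: 14.22
tool_pos: [0.4974, -0.0714, 0.2019]
orientation: [[-0.001, 0.002, 1.0], [0.0, 1.0, -0.002], [-1.0, 0.0, -0.001]]
ft_force: [0.9, -0.0, 0.6]
grip_width: 0.0852
14.2167 [ 0.4974 -0.0714  0.2019]
0.93 9904 [0.524 0.033 0.125] [0.059 0.042 0.015]
0.74 9209 [ 0.497 -0.074  0.125] [0.058 0.059 0.015]
```

View pics/w3.png

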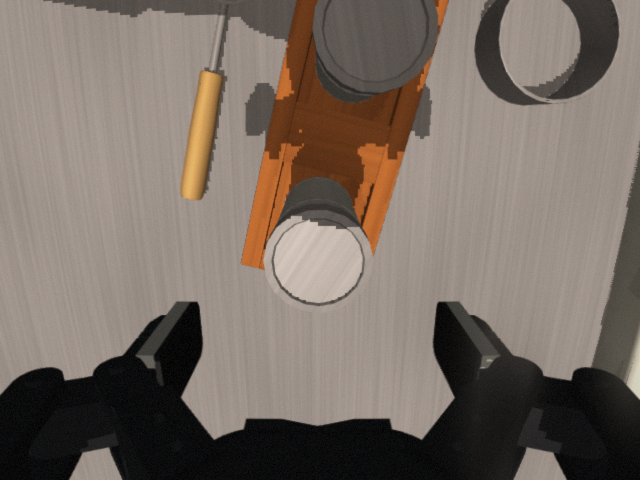

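The right tin at (318,262) is centred between the jaws, and the middle tin at (375,40) stands upright.

```bash
python3 -m handwheel '[[[1,-0.1,0],0,-1],[[1,0,0],0,-1],[[1,0,0],0,-1],[[1,0,0],0,-1],[[0.6,0,0],0,-1]]' && python3 -m handwheel '[[[0.3,0,0],0,-1],[[0,0,0],0,-1],[[0,0,0],0,1],[[0,0,0],0,1],[[0,0,0],0,1]]' 50 && python3 -m handwheel '[[[0,0,0],0,1],[[0,0,0],0,1],[[0,0,0],0,1],[[0,0,0],0,1],[[0,0,0],0,1]]'
```

```text
t: 14.73
tool_pos: [0.4972, -0.0718, 0.1086]
orientation: [[-0.002, -0.001, 1.0], [0.001, 1.0, 0.001], [-1.0, 0.001, -0.002]]
ft_force: [0.6, -0.4, -0.3]
grip_width: 0.0851
t: 15.15
tool_pos: [0.4985, -0.0729, 0.1058]
orientation: [[0.001, -0.0, 1.0], [-0.0, 1.0, 0.0], [-1.0, -0.0, 0.001]]
ft_force: [-1.3, 0.7, 1.3]
grip_width: 0.057
t: 15.57
tool_pos: [0.4985, -0.073, 0.1058]
orientation: [[0.002, 0.0, 1.0], [0.0, 1.0, -0.0], [-1.0, 0.0, 0.002]]
ft_force: [-1.2, 0.1, 5.5]
grip_width: 0.0566
```

```bash
python3 -m handwheel '[[[-0.4,0,0],0,1],[[-0.7,0,0],0,1],[[-0.8,0,0],0,1],[[-0.7,0,0],0,1],[[-0.4,0,0],0,1]]' && python3 -m handwheel '[[[0,0,0],0,1],[[0,0,0],0,1],[[0,0,0],0,1],[[0,0,0],0,1],[[0,0,0],0,1]]'&& python3 -m handwheel '[[[0,0,0],0,1],[[0,0,0],0,1],[[0,0,0],0,1],[[0,0,0],0,1],[[0,0,0],0,1]]'
python3 - <<'E'
from h import *
for c in ["scene"]:
  p,d=ctrl.read_camera(c); cv2.imwrite("pics/scene3.png",cv2.resize(p[170:320,230:430,::-1],None,fx=3,fy=3))
  i=ctrl.camera_info(c)
  for r in ctrl.trace(c,"tin_a"):
    v,u=np.nonzero(r["region"]); dd=d[v,u]; m=dd>0
    P=px2w(i,np.c_[u,v][m],depth=dd[m]); print(c,r["uv"],np.round(np.percentile(P,[3,97],axis=0),3).tolist())
E
```

```text
t: 15.98
tool_pos: [0.4986, -0.0731, 0.1667]
orientation: [[0.002, 0.0, 1.0], [-0.0, 1.0, -0.0], [-1.0, -0.0, 0.002]]
ft_force: [0.2, 1.1, -2.7]
grip_width: 0.0568
t: 16.4
tool_pos: [0.4975, -0.0729, 0.1639]
orientation: [[-0.002, 0.0, 1.0], [0.0, 1.0, -0.0], [-1.0, 0.0, -0.002]]
ft_force: [-0.1, 0.1, -2.6]
grip_width: 0.0567
t: 16.82
tool_pos: [0.4979, -0.073, 0.1646]
orientation: [[-0.0, 0.0, 1.0], [-0.0, 1.0, -0.0], [-1.0, -0.0, -0.0]]
ft_force: [0.4, -0.6, -1.6]
grip_width: 0.057
scene [282.4, 224.4] [[0.488, -0.095, 0.069], [0.528, -0.045, 0.189]]
scene [325.6, 252.5] [[0.505, 0.017, 0.013], [0.555, 0.07, 0.131]]
scene [376.7, 273.3] [[0.539, 0.133, 0.011], [0.589, 0.186, 0.131]]
```

View pics/scene3.png

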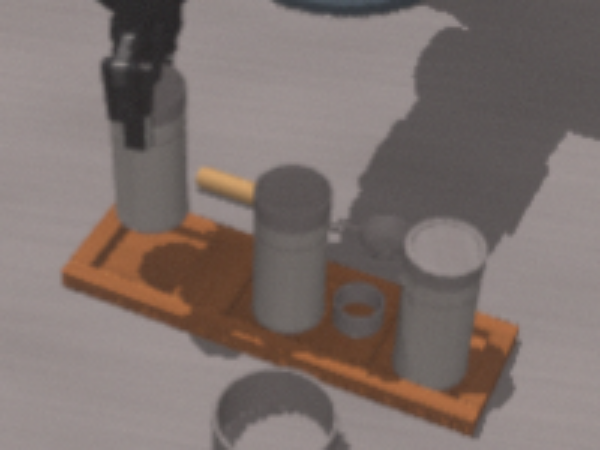

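The right tin hangs upright at about (150,160) in the crop and weighs about 2.2 N, against 5.8 N for the left and 1.5 N for the middle. The left tin is the heaviest. I put the right one back.

```bash
python3 -m handwheel '[[[0.5,0,0],0,1],[[0.8,0,0],0,1],[[0.8,0,0],0,1],[[0.4,0,0],0,1],[[0.2,0,0],0,1]]' && python3 -m handwheel '[[[0.1,0,0],0,1],[[0.1,0,0],0,1],[[0.07,0,0],0,1],[[0.04,0,0],0,1],[[0,0,0],0,1]]'
```

```text
t: 17.33
tool_pos: [0.497, -0.0729, 0.109]
orientation: [[-0.003, 0.0, 1.0], [0.0, 1.0, -0.0], [-1.0, 0.0, -0.003]]
ft_force: [0.3, -0.1, -3.4]
grip_width: 0.057
t: 17.75
tool_pos: [0.4983, -0.0731, 0.1058]
orientation: [[0.001, 0.0, 1.0], [-0.0, 1.0, -0.0], [-1.0, -0.0, 0.001]]
ft_force: [-2.8, 0.5, 7.2]
grip_width: 0.057
```

```bash
python3 -m handwheel '[[[0,0,0],0,-1],[[0,0,0],0,-1],[[0,0,0],0,-1],[[0,0,0],0,-1],[[0,0,0],0,-1]]' && python3 -m handwheel '[[[0,0,0],0,-1],[[0,0,0],0,-1],[[-0.3,0,0],0,-1],[[-0.7,0,0],0,-1],[[-1,0,0],0,-1]]' && python3 -m handwheel '[[[-1,0,0],0,-1],[[-1,0,0],0,-1],[[-1,0,0],0,-1],[[0,0,0],0,-1],[[0,0,0],0,-1]]' && python3 -m handwheel '[[[0,0.8,0.2],0,-1],[[0,1,0.25],0,-1],[[0,1,0.25],0,-1],[[0,1,0.25],0,-1],[[0,1,0.25],0,-1]]' && python3 -m handwheel '[[[0,1,0.3],0,-1],[[0,1,0.25],0,-1],[[0,1,0.25],0,-1],[[0,1,0.25],0,-1],[[0,1,0.25],0,-1]]' && python3 -m handwheel '[[[0,1,0.25],0,-1],[[0,0.8,0.2],0,-1],[[0,0,0],0,-1],[[0,0,0],0,-1]]'; python3 - <<'E'
from h import *
s=ctrl.get_state(); print(s["t"],np.round(s["tool_pos"],4))
i=ctrl.camera_info("wrist");p,d=ctrl.read_camera("wrist")
for r in ctrl.trace("wrist","tin_a"):
    v,u=np.nonzero(r["region"]); dd=d[v,u]; m=dd>0
    P=px2w(i,np.c_[u,v][m],depth=dd[m]);t=P[abs(P[:,2]-.125)<.008]
    if len(t):print(round(r["p"],2),len(t),np.round((t.min(0)+t.max(0))/2,3),np.round(np.ptp(t,axis=0),3))
E
```

```text
t: 18.17
tool_pos: [0.4981, -0.073, 0.1046]
orientation: [[0.0, -0.0, 1.0], [-0.0, 1.0, 0.0], [-1.0, -0.0, 0.0]]
ft_force: [-0.6, -0.4, -1.2]
grip_width: 0.0858
t: 18.58
tool_pos: [0.497, -0.0729, 0.1441]
orientation: [[-0.003, 0.0, 1.0], [0.0, 1.0, -0.0], [-1.0, 0.0, -0.003]]
ft_force: [0.1, -0.1, -0.7]
grip_width: 0.0854
t: 19.0
tool_pos: [0.4986, -0.0731, 0.2057]
orientation: [[0.002, -0.0, 1.0], [-0.0, 1.0, 0.0], [-1.0, -0.0, 0.002]]
ft_force: [-0.3, 0.3, -0.2]
grip_width: 0.0858
t: 19.42
tool_pos: [0.5215, 0.0238, 0.2035]
orientation: [[-0.002, 0.0, 1.0], [-0.0, 1.0, -0.0], [-1.0, -0.0, -0.002]]
ft_force: [0.2, -0.6, -0.2]
grip_width: 0.0857
t: 19.83
tool_pos: [0.5475, 0.1239, 0.2033]
orientation: [[-0.002, 0.0, 1.0], [-0.0, 1.0, -0.0], [-1.0, -0.0, -0.002]]
ft_force: [-0.2, -0.1, 0.1]
grip_width: 0.085
t: 20.17
tool_pos: [0.5564, 0.1594, 0.2032]
orientation: [[-0.002, -0.001, 1.0], [-0.001, 1.0, 0.001], [-1.0, -0.001, -0.002]]
ft_force: [-1.1, -1.2, 0.2]
grip_width: 0.0859
20.1667 [0.5564 0.1594 0.2032]
0.86 9106 [0.558 0.159 0.125] [0.058 0.059 0.015]
0.71 2950 [0.524 0.056 0.124] [0.058 0.033 0.015]
```

Aligned. I lower by 102 mm and grip with 60 N.

```bash
python3 -m handwheel '[[[1,0,0],0,-1],[[1,0,0],0,-1],[[1,0,0],0,-1],[[1,0,0],0,-1],[[0.7,0,0],0,-1]]' && python3 -m handwheel '[[[0.4,0,0],0,-1],[[0,0,0],0,-1],[[0,0,0],0,1],[[0,0,0],0,1],[[0,0,0],0,1]]' 60 && python3 -m handwheel '[[[0,0,0],0,1],[[0,0,0],0,1],[[0,0,0],0,1],[[0,0,0],0,1],[[0,0,0],0,1]]'
```

```text
t: 20.68
tool_pos: [0.556, 0.1576, 0.1088]
orientation: [[-0.002, 0.001, 1.0], [-0.001, 1.0, -0.001], [-1.0, -0.001, -0.002]]
ft_force: [-0.0, -0.1, -0.2]
grip_width: 0.0855
t: 21.1
tool_pos: [0.5578, 0.159, 0.1039]
orientation: [[0.002, 0.0, 1.0], [0.001, 1.0, -0.0], [-1.0, 0.001, 0.002]]
ft_force: [-0.3, -0.4, 1.0]
grip_width: 0.0567
t: 21.52
tool_pos: [0.5578, 0.1591, 0.1039]
orientation: [[0.002, 0.0, 1.0], [0.0, 1.0, -0.0], [-1.0, 0.0, 0.002]]
ft_force: [-0.6, -1.0, 6.4]
grip_width: 0.0572
```

```bash
python3 -m handwheel '[[[-0.4,0,0],0,1],[[-0.8,0,0],0,1],[[-0.9,0,0],0,1],[[-0.9,0,0],0,1],[[-0.9,0,0],0,1]]' && python3 -m handwheel '[[[-0.9,0,0],0,1],[[-0.9,0,0],0,1],[[-0.9,0,0],0,1],[[-0.9,0,0],0,1],[[-0.9,0,0],0,1]]' && python3 -m handwheel '[[[-0.8,0,0],0,1],[[-0.5,0,0],0,1],[[-0.3,0,0],0,1],[[0,0,0],0,1],[[0,0,0],0,1]]' && python3 -m handwheel '[[[0,0,0],0,1],[[0,0,0],0,1],[[0,0,0],0,1],[[0,0,0],0,1],[[0,0,0],0,1]]' && python3 -m handwheel '[[[0,0,0],0,1],[[0,0,0],0,1],[[0,0,0],0,1],[[0,0,0],0,1],[[0,0,0],0,1]]'
python3 - <<'E'
from h import *
print(np.round(ctrl.get_state()["qd"],2))
for c in ["scene","side"]:
  p,d=ctrl.read_camera(c); cv2.imwrite(f"pics/{c}4.png",cv2.resize(p[120:340,200:430,::-1],None,fx=2.5,fy=2.5))
  i=ctrl.camera_info(c)
  for r in ctrl.trace(c,"tin_a"):
    v,u=np.nonzero(r["region"]); dd=d[v,u]; m=dd>0
    P=px2w(i,np.c_[u,v][m],depth=dd[m]); print(c,r["uv"],np.round(np.percentile(P,[3,97],axis=0),3).tolist())
E
```

```text
t: 21.93
tool_pos: [0.5564, 0.1589, 0.1813]
orientation: [[-0.001, -0.0, 1.0], [-0.0, 1.0, 0.0], [-1.0, -0.0, -0.001]]
ft_force: [0.2, -0.8, -5.2]
grip_width: 0.0567
t: 22.35
tool_pos: [0.5564, 0.1589, 0.2715]
orientation: [[-0.001, -0.0, 1.0], [-0.0, 1.0, 0.0], [-1.0, -0.0, -0.001]]
ft_force: [-0.5, 0.4, -5.7]
grip_width: 0.0566
t: 22.77
tool_pos: [0.5568, 0.159, 0.3019]
orientation: [[-0.001, 0.0, 1.0], [-0.0, 1.0, -0.0], [-1.0, -0.0, -0.001]]
ft_force: [-0.3, -0.1, -6.0]
grip_width: 0.057
t: 23.18
tool_pos: [0.5569, 0.159, 0.3022]
orientation: [[-0.001, -0.0, 1.0], [-0.0, 1.0, 0.0], [-1.0, -0.0, -0.001]]
ft_force: [0.1, 0.8, -5.2]
grip_width: 0.0572
t: 23.6
tool_pos: [0.557, 0.159, 0.3025]
orientation: [[-0.0, -0.0, 1.0], [0.0, 1.0, 0.0], [-1.0, 0.0, -0.0]]
ft_force: [0.1, 0.4, -5.1]
grip_width: 0.0569
[ 0.08  0.    0.07  0.08 -0.06  0.  ]
scene [384.4, 208.8] [[0.545, 0.132, 0.206], [0.588, 0.187, 0.33]]
scene [324.2, 253.5] [[0.506, 0.018, 0.012], [0.555, 0.069, 0.131]]
scene [278.3, 235.9] [[0.48, -0.097, 0.011], [0.529, -0.046, 0.131]]
side [322.2, 236.8] [[0.467, -0.1, 0.005], [0.52, -0.042, 0.134]]
side [243.5, 233.4] [[0.527, 0.059, 0.043], [0.63, 0.19, 0.331]]
side [290.9, 259.1] [[0.494, 0.025, 0.012], [0.543, 0.073, 0.134]]
```

View pics/scene4.png

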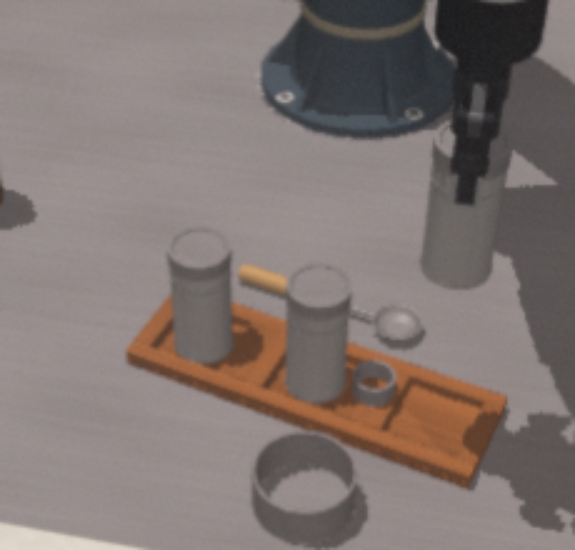

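View pics/side4.png

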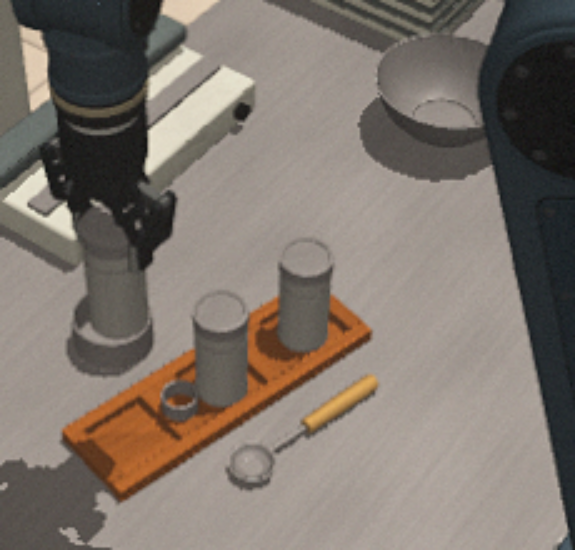

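Both views show the tin upright in the gripper, at (465,220) in the scene crop and (115,280) in the side crop. Its underside is about 0.20 m up and 0.12 m from the rack's centre. The other two tins stand in their cells and nothing else has moved.

```bash
python3 -c "
from plant import ctrl; print(ctrl.hand_in())"
```

```text
the job is handed in; nothing more can be done
None
```

I lifted each tin about 60 mm from left to right and set each one back in its own cell. Felt weights were about 5.8 N left, 1.5 N middle and 2.2 N right, with roughly ±1 N of noise. I then lifted the left tin, clearly the heaviest, gripped at 60 N, and handed in at about 24 s while holding it.

**Last checks:**
- **Held tin:** it was upright and still, with its underside about 0.20 m above the table and 0.12 m from the rack's centre. The wrist felt 5 to 6 N.
- **Other two tins:** they stood upright in their cells, at their starting positions to within a few mm. I did not measure how hard they press on the rack directly; the felt weights are below the 3.9 N limit.
- **Bystanders:** the ones in the final pictures (cutter, cake ring, spoon, bowl) looked unmoved. I did not re-check the bottle, tub and carton, but the arm never went near them.
- **Failed or disagreed:** no check failed. In the last side picture, the region reported for the held tin also took in the cake ring behind it, so I used the scene camera for its height.

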